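Lock the child-resistant cap on the disinfectant tablet tub

TASK

Put the ribbed child-resistant cap back on the tub of disinfectant tablets and lock it: set it squarely on the neck, press it down and keep it pressed while turning it clockwise until it comes up against its stops, then let go. Stop turning as soon as you feel the stops and do not force it (the plastic lugs bear about 60 N in all, press and twist together), and leave everything else on the bench where it is.

Things in the scene. Friction and masses are not known exactly. Their poses are not given: they have to be found in the camera images.
- tub: Square white tub of disinfectant tablets, body 91 mm square, in a low steel holder (118 mm square) screwed to the bench: it neither slides nor turns. Origin at the centre of the holder's underside, on the bench; z up the neck's axis. Shoulder ends 102 mm up; above it only the round neck, 42 mm across. The cap closes clockwise seen from above
- rim (a point): Centre of the tub's open mouth at the rim, 126 mm above the tub's origin. The rim is bevelled: 38 mm across at the very top, 42 mm from 2.5 mm below
- neck_lug (a point): Tip of one of the neck's four outer lugs, on the tub's +x; the others are on +y, -x, -y. They reach 51 mm across, tops 4 mm and undersides 8 mm below the rim. Each spans about 18 degrees clockwise to 27 degrees counter-clockwise of its axis; gaps between of about 45 degrees. Bevelled underneath at the counter-clockwise end; a stop under the clockwise end
- cap: Outer shell of the tub's two-piece child-resistant cap: white, ribbed, 62 mm across, 28 mm high, standing open side down on the bench; about 80 g in all. Origin at the centre of its lower edge, z up. The shell spins freely on the inner cap hidden inside it, so its yaw says nothing of the inner cap's
- cap_top (a point): Centre of the shell's flat top, 28 mm above its lower edge. A spring holds the shell 3.5 mm up off the inner cap: it gives from 3 N and is fully down at 10 N. Only when it is pressed 1 mm or more do 6 dogs in its roof (60 degrees apart, 39 degrees of free play) mesh with the inner cap and turn it. It may be turned in several strokes: let go, turn the hand back, grip again
- inner: Inner cap inside the shell, hidden by it. Origin and z as the shell's while the spring is out (up to 3.5 mm higher in the shell when pressed). Locked: its lugs lie under the neck's lugs against the stops, its x axis along the tub's x or y, its origin 13 mm below the rim. At the stops the twist rises sharply above the rubbing (about 0.1 N m); each 0.1 N m there loads the lugs by 4 N
- inner_lug (a point): Tip of one of the inner cap's four lugs, on its +x (others +y, -x, -y): 8 mm wide, 4 mm high, 1 to 5 mm above its origin, 45 mm across from tip to facing tip. Resting on top of the neck's lugs the inner cap's origin is 5 mm below the rim; turned clockwise it drops through a gap, then passes under them to the stops
- seal (a point): Underside of the sprung sealing disc in the inner cap, 11.5 mm above its origin, 41 mm across. It lands on the rim and gives: 3 N to start, 7.5 N when the lugs can just pass under the neck's lugs, 15 N at the end of its 4 mm; so press 10 to 20 N while turning. Let go at the stops, it lifts the lugs against the neck's lugs and keeps the cap locked
- pot_lid: plain screw lid of a specimen pot, white, 43 mm across, 13 mm high, lying open side up; not the cap wanted here; leave it alone. Origin at the centre of its underside
- pot: open clear specimen pot, 40 mm across, 60 mm high; leave it alone. Origin at the centre of its underside
- oil_bottle: small amber dropper bottle, 28 mm across, 84 mm high; leave it alone. Origin at the centre of its underside
- slide_box: flat grey slide box 99 x 84 x 35 mm; leave it alone. Origin at the centre of its underside
- dishes: stack of three culture dishes, 90 mm across, 46 mm high; leave it alone. Origin at the centre of its underside
- marker: marker pen 132 mm long, 12 mm thick, lying on the bench along its own x; leave it alone. Origin under its middle
Not all that is in view belongs to the job. Leave any brown or turquoise look-alike of the cap alone.

How it is judged:
By the outcome, as a careful person would: the job done as asked, in the order asked, and still so for the second after the job is handed in, with the robot touching nothing.
It also fails if it takes over 72 s, if anything falls off the work surface, if the arm or the gripper's body presses on something with over 40 N, if the wrist force passes 120 N, or if a joint passes its speed limit or range.

ROBOT

A 6-joint arm with a two-finger parallel gripper is mounted at the origin on the work surface. World frame = base frame: x ahead of the robot, y to its left, z up, the work surface at z = 0. Lengths are in mm, angles in rad, forces in N, time in s.
With the tool pointing down it reaches from about 350 to 975 mm from the base axis. Payload 7.1 kg.
Tool frame: the origin (TCP) lies midway between the tips of the shut fingers; the grasp point (between the pads) lies 19 mm behind it; z points along the fingers, y is the line along which they close (so a half turn about z gives the same grasp; the last joint's range is limited). The gripper opens to 88 mm and grips with 3 to 60 N. Pads are 20 mm wide; open, the fingers measure 115 mm over their backs; the gripper's body (75 mm by 178 mm) begins 61 mm behind the grasp point.
Start: joints at [-1.258, 0.423, 1.63, -0, 1.089, -0.019], TCP at [203.608, -590.888, 222.675] pointing down, gripper open.
Joint ranges: [-3, 3], [-0.9, 2.11], [0.09, 2.58], [-1.31, 4.45], [0.11, 2.69], [-2.54, 2.54]. Speed limits (rad/s): [2.39, 2.39, 3.01, 3.14, 3.14, 3.14].

INTERFACE

Orientations are given as a rotation vector (axis times angle).
In Python, from workcell import status, eyes, ticket gives the robot as it stands.
- The arm moves only by the shell command python3 -m jog 'ROWS' [OPENING]. ROWS is a JSON list of rows, 1 to 5 of them, each of 6 numbers: dx, dy, dz in fractions of the full range, 1 being 400 mm, then a rotation vector rx, ry, rz in a scale on which 1.0 is 60 degrees; each row shifts and turns the commanded pose from where the row before left it, along the tool's axes as they then stand; what a row does not reach is not made up. A row lasts 1/12 s, in which the tool goes at most 41.7 mm and 0.125 rad, less where a joint would pass 70% of its speed; a pose out of reach is approached as far as the arm can. OPENING is the finger opening in mm, set as the command begins (- or left out keeps the last). The fingers move at their own pace and stop on an object; the grip force is fixed at half the most. Time passes only in rows, so rows that do not move let the fingers close. It prints the time, the measured TCP pose, the force, the opening and the grip force at its end. Input that does not fit is refused with a message, and nothing moves.
- status.get_obs(): the state, without advancing time (a new reading comes with each control period).
- eyes.get_image(name): name is "scene" or "side" or "wrist"; returns a dict with "img" (400x640x3 uint8, red, green, blue), "range_z" (400x640 float32, mm along the optical axis (not along the pixel's ray), 0 where there is no reading), "fx", "fy", "cx", "cy" (pixels), "R" (3x3) and "t" (3): a world point X has camera coordinates R X + t. Camera axes: x right, y down, z forward; pixel columns grow to the right and rows downward; lengths in mm; the calibration is good to about 2 mm. A picture is of the moment at which its call begins.
- ticket.close_job(): hands the job in; it is judged then, once.
The state is a dict: "t": time; "qpos": joint angles; "qvel": joint speeds; "joint_torque": joint torques, N m; "ee_pos": TCP position; "orientation": TCP orientation; "ft_force": force on the tool from outside, world axes, zero at the start; "moment": the same for the moment, N m; "width": finger opening in mm; "grasp_force": force on a finger pad.
Only numpy, scipy, OpenCV 4.12 (cv2) and the standard library are available. Lean on these libraries where they do the work, as an engineer would, in place of code of your own. Each camera call takes 0.05 s, during which the arm holds its last target. There are 200 camera calls.

## Working session

There is one attempt and no reset: what is moved stays moved. The work goes in short steps, Python scripts to look and compute and a shell command to move; the robot and the scene stay as the last step left them, time stands still between calls to the robot, and variables do not carry over. Pictures are saved under pics/ and viewed, at most 10 in all, crops included, and the job is handed in when it is done.

```bash
mkdir -p pics; ls; python3 - <<'E'
from workcell import status, eyes
import cv2,numpy as np,pickle
o=status.get_obs();print({k:np.round(v,3) for k,v in o.items()})
ims={n:eyes.get_image(n) for n in("scene","side")}
pickle.dump(ims,open('ims.pkl','wb'))
for n,i in ims.items():
    print(n,i['fx'],i['cx'],i['cy'],np.round(-i['R'].T@i['t']),np.round(i['R'][2],2),(i['range_z']>0).mean())
    cv2.imwrite(f'pics/{n}0.png',i['img'][:,:,::-1])
E
```

```text
pics
{'t': np.float64(0.0), 'qpos': array([-1.258,  0.424,  1.631, -0.   ,  1.089, -0.019]), 'qvel': array([-0.002,  0.001, -0.001, -0.001, -0.001, -0.001]), 'joint_torque': array([-1.0000e-03, -5.4463e+01, -2.7367e+01,  6.4000e-02,  2.3000e-02,
       -0.0000e+00]), 'ee_pos': array([ 203.453, -590.374,  221.915]), 'orientation': array([-3.097, -0.519,  0.   ]), 'ft_force': array([ 0.444, -0.303, -0.404]), 'moment': array([ 0.076, -0.002, -0.003]), 'grasp_force': np.float64(0.0), 'width': np.float64(87.45)}
scene 465.0734230931908 324.32077036677293 208.54734444116337 [1032. -549.  967.] [-0.38  0.51 -0.77] 0.99590234375
side 451.9487903845466 323.6928153414236 199.60287809753945 [430. 796. 900.] [ 0.17 -0.68 -0.72] 0.996046875
```

View pics/scene0.png

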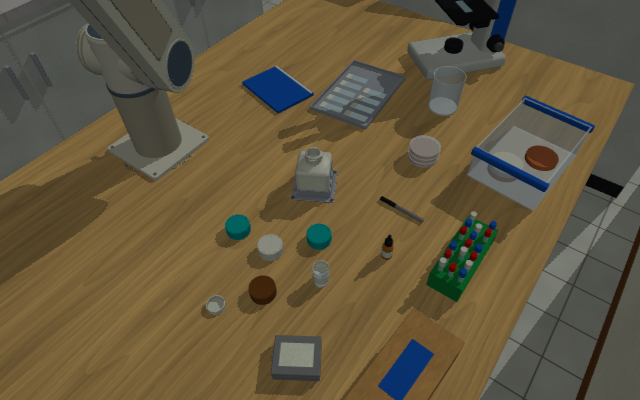

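View pics/side0.png

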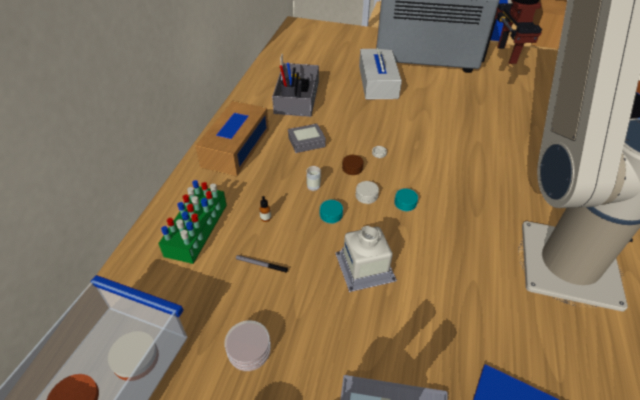

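The scene view shows the white ribbed cap at (270,248), side view (367,192). The tub is at (314,175) scene and (367,257) side. Look-alikes in the scene view are turquoise caps (238,227) and (318,237), a brown cap (262,290), the small white pot lid (215,305), and a disc in the bin (505,165). I choose (270,248): white, ribbed, closed top.

```bash
cat > h.py <<'E'
import numpy as np,cv2
def cloud(i):
    v,u=np.mgrid[:400,:640]; z=i['range_z']
    P=np.stack([(u-i['cx'])/i['fx']*z,(v-i['cy'])/i['fy']*z,z],-1)
    return (P-i['t'])@i['R']
def ray(i,u,v,h):
    d=np.array([(u-i['cx'])/i['fx'],(v-i['cy'])/i['fy'],1])@i['R']; c=-i['R'].T@i['t']
    return c+d*(h-c[2])/d[2]
E
python3 - <<'E'
import pickle,cv2,numpy as np
from h import *
ims=pickle.load(open('ims.pkl','rb'))
px={'scene':dict(cap=(270,243,20),tub=(314,165,45)),'side':dict(cap=(367,189,20),tub=(367,250,45))}
for n,i in ims.items():
    C=cloud(i); 
    for k,(u,v,r) in px[n].items():
        Q=C[v-r:v+r,u-r:u+r].reshape(-1,3); I=i['img'][v-r:v+r,u-r:u+r].reshape(-1,3)
        if k=='cap':
            T=Q[(Q[:,2]>25)&(Q[:,2]<33)]
            (c,rad)=cv2.minEnclosingCircle(T[:,:2].astype('f4'));print(n,k,np.round(c,1),'r',round(rad,1),'z',np.median(T[:,2]),len(T),'mean',T.mean(0).round(1), I.reshape(2*r,2*r,3)[r,r], 'mid',(T[:,:2].max(0)+T[:,:2].min(0))/2)
        else:
            for a,b in((123,131),(96,106),(10,100)):
                T=Q[(Q[:,2]>a)&(Q[:,2]<b)].astype('f4')
                print(n,a,b,len(T),'circ',cv2.minEnclosingCircle(T[:,:2]),'rect',cv2.minAreaRect(T[:,:2]),'zmed',np.median(T[:,2]))
a=[cv2.resize(ims['scene']['img'][215:285,200:340],None,fx=4,fy=4,interpolation=2),cv2.resize(ims['scene']['img'][135:205,245:385],None,fx=4,fy=4,interpolation=2)]
cv2.imwrite('pics/crop1.png',np.vstack(a)[:,:,::-1])
E
```

```text
scene cap [ 529.1 -100.5] r 31.8 z 28.31497295717615 408 mean [ 530.6 -100.9   28.4] [133 135 122] mid [ 529.04381718 -100.55673504]Traceback (most recent call last):
  File "<stdin>", line 15, in <module>
cv2.error: OpenCV(4.12.0) /io/opencv/modules/imgproc/src/shapedescr.cpp:201: error: (-215:Assertion failed) count >= 0 && (depth == CV_32F || depth == CV_32S) in function 'minEnclosingCircle'
```

```bash
python3 - <<'E'
import pickle,cv2,numpy as np
from h import *
ims=pickle.load(open('ims.pkl','rb'))
px={'scene':dict(cap=(270,243,20),tub=(314,165,45)),'side':dict(cap=(367,189,20),tub=(367,250,45))}
for n,i in ims.items():
    C=cloud(i); 
    for k,(u,v,r) in px[n].items():
        Q=C[v-r:v+r,u-r:u+r].reshape(-1,3)
        if k=='cap': bands=((25,33),)
        else:
            bands=((115,123),(118,135),(97,106),(8,16),(16,25)); print('zmax',np.sort(Q[:,2])[-40::8]); print(np.histogram(Q[:,2],np.arange(-4,136,4))[0])
        for a,b in bands:
                T=np.ascontiguousarray(Q[(Q[:,2]>a)&(Q[:,2]<b)],dtype='f4')
                if len(T)<5: continue
                c,rr=cv2.minEnclosingCircle(T[:,:2]);m=cv2.minAreaRect(T[:,:2])
                print(n,k,a,b,len(T),'circ',np.round(c,1),round(rr,1),'rect',np.round(m[0],1),np.round(m[1],1),round(m[2],1),'zmed',np.median(T[:,2]))
a=[cv2.resize(ims['scene']['img'][215:285,200:340],None,fx=4,fy=4,interpolation=2),cv2.resize(ims['scene']['img'][135:205,245:385],None,fx=4,fy=4,interpolation=2)]
cv2.imwrite('pics/crop1.png',np.vstack(a)[:,:,::-1])
E
```

```text
Traceback (most recent call last):
cv2.error: OpenCV(4.12.0) /io/opencv/modules/imgproc/src/shapedescr.cpp:201: error: (-215:Assertion failed) count >= 0 && (depth == CV_32F || depth == CV_32S) in function 'minEnclosingCircle'
```

```bash
python3 - <<'E'
import pickle,cv2,numpy as np
from h import *
ims=pickle.load(open('ims.pkl','rb'))
px={'scene':dict(cap=(270,243,20),tub=(314,165,45)),'side':dict(cap=(367,189,20),tub=(367,250,45))}
for n,i in ims.items():
    C=cloud(i); 
    for k,(u,v,r) in px[n].items():
        Q=C[v-r:v+r,u-r:u+r].reshape(-1,3)
        if k=='cap': bands=((25,33),)
        else:
            bands=((115,123),(118,135),(97,106),(8,16),(16,25)); print(np.histogram(Q[:,2],np.arange(-4,136,4))[0])
        for a,b in bands:
                T=Q[(Q[:,2]>a)&(Q[:,2]<b)]
                if len(T)<5: continue
                X=np.ascontiguousarray(T[:,:2],dtype='f4')
                c,rr=cv2.minEnclosingCircle(X);m=cv2.minAreaRect(X)
                print(n,k,a,b,len(T),'circ',np.round(c,1),round(rr,1),'rect',np.round(m[0],1),np.round(m[1],1),round(m[2],1),'zmed',np.median(T[:,2]))
a=[cv2.resize(ims['scene']['img'][215:285,200:340],None,fx=4,fy=4,interpolation=2),cv2.resize(ims['scene']['img'][135:205,245:385],None,fx=4,fy=4,interpolation=2)]
cv2.imwrite('pics/crop1.png',np.ascontiguousarray(np.vstack(a)[:,:,::-1]))
E
```

```text
scene cap 25 33 408 circ [ 529.1 -100.5] 31.8 rect [ 529.7 -100.5] [60.  61.6] 55.8 zmed 28.31497295717615
[2514 3376  391   48   53   45   43   40   76   45   28   37   33   35
   38   36   35   44   34   39   39   47   59  112  184  164  111   43
   38   25   34   63   48   10]
scene tub 115 123 81 circ [486.7 138.8] 27.0 rect [487.1 140.3] [50.6 46.9] 69.7 zmed 120.27614949953657
scene tub 118 135 142 circ [486.7 138.8] 27.0 rect [487.  140.5] [49.7 48.9] 74.5 zmed 123.3347164205764
scene tub 97 106 264 circ [488.4 133.6] 48.2 rect [489.  137.1] [77.3 81.5] 22.2 zmed 100.16101165596156
scene tub 8 16 101 circ [413. 239.] 185.1 rect [434.5 227.8] [262.9 323.1] 38.8 zmed 12.076704572159125
scene tub 16 25 97 circ [451.3 244.7] 170.0 rect [492.5 249. ] [ 89.5 340. ] 6.1 zmed 20.75507781349637
side cap 25 33 275 circ [ 527.1 -100.6] 32.3 rect [527.  -99.5] [61.  62.2] 10.7 zmed 28.02249059115919
[2409 2680  265   88   87   86   88  179  239   38   54   43   49   56
   41   51   47   57   42   58   69   53   86  180  269  224  167   49
   44   33   40   98   61    4]
side tub 115 123 121 circ [484.7 139.5] 26.9 rect [485.3 139.4] [45.9 48.7] 73.9 zmed 120.73947633469837
side tub 118 135 185 circ [484.8 139.2] 26.6 rect [485.2 139.2] [45.8 48.5] 74.5 zmed 122.8514120042566
side tub 97 106 375 circ [481.5 144.4] 41.4 rect [481.5 147.9] [82.5 65.9] 1.2 zmed 100.08686764454254
side tub 8 16 175 circ [477.2  55.4] 150.3 rect [466.   63.5] [240.6 221.9] 27.6 zmed 11.962362490939556
side tub 16 25 193 circ [476.4  54.7] 151.2 rect [481.   71.2] [241.7 242.6] 17.6 zmed 20.39745931446053
```

View pics/crop1.png

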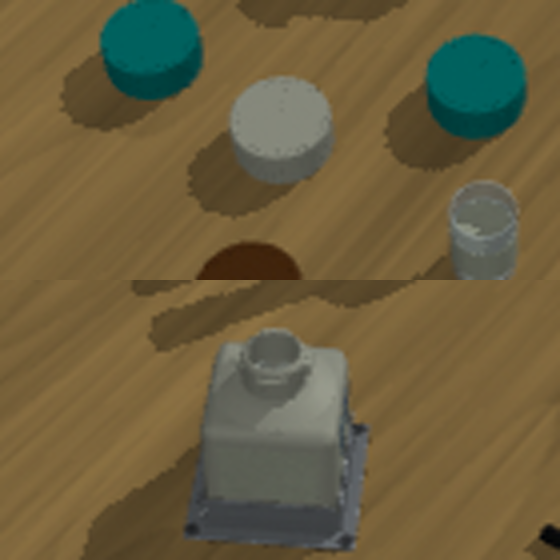

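The crop confirms it: the white closed ribbed cap is at crop (282,128), i.e. scene (270,247). The tub neck is at crop (273,352), i.e. scene (313,153). Cap is at about (528,-100), top z 28, diameter 62–63; rim at about (486,139). All of this matches the given sizes.

```bash
cat >> h.py <<'E'
from scipy.spatial.transform import Rotation as Ro
def delta(x,y,z,yaw=None):
    from workcell import status
    o=status.get_obs(); R=Ro.from_rotvec(o['orientation']).as_matrix(); p=o['ee_pos']
    ya=np.arctan2(R[1,1],R[0,1])
    print('pos',p.round(1),'yawY',ya.round(3),'q1,q6',o['qpos'][[0,5]].round(3),'zaxis',R[:,2].round(4),'w',round(float(o['width']),1),'t',round(float(o['t']),2))
    print('tool delta',(R.T@(np.array([x,y,z])-p)).round(1), 'rz', None if yaw is None else round(float(-(yaw-ya)),3))
E
python3 - <<'E'
import pickle
from h import *
ims=pickle.load(open('ims.pkl','rb'));i=ims['scene']
for n,u,v,h in(('t1',238,222,28),('t2',319,232,28),('br',262,285,28),('lid',215,302,13),('pot',321,266,60),('oil',388,242,60)):print(n,ray(i,u,v,h).round())
delta(528,-100,215,1.9)
E
```

```text
t1 [419. -95.  28.]
t2 [607.  -0.  28.]
br [ 590. -199.   28.]
lid [ 524. -289.   13.]
pot [682. -94.  60.]
oil [772.  53.  60.]
pos [ 203.5 -590.4  222. ] yawY -1.239 q1,q6 [-1.258 -0.019] zaxis [-4.0e-04  1.3e-03 -1.0e+00] w 87.8 t 0.1
tool delta [ 466.6 -358.     7.5] rz -3.139
```

Units first: shifts go in shares of 400 mm and turns go in shares of 60 degrees. So 31 mm is 0.0775, -24 mm is -0.06.

```bash
for k in 1 ; do python3 -m jog '[[0.0775, -0.06, 0, 0, 0, 0], [0.0775, -0.06, 0, 0, 0, 0], [0.0775, -0.06, 0, 0, 0, 0], [0.0775, -0.06, 0, 0, 0, 0], [0.0775, -0.06, 0, 0, 0, 0]]' 88; done
python3 -m jog '[[0.0775, -0.06, 0, 0, 0, 0], [0.0775, -0.06, 0, 0, 0, 0], [0.0775, -0.06, 0, 0, 0, 0], [0.0775, -0.06, 0, 0, 0, 0], [0.0775, -0.06, 0, 0, 0, 0]]'
python3 -m jog '[[0.0775, -0.06, 0, 0, 0, 0], [0.0775, -0.06, 0, 0, 0, 0], [0.0775, -0.06, 0, 0, 0, 0], [0.0775, -0.06, 0, 0, 0, 0], [0.0775, -0.06, 0, 0, 0, 0]]'
python3 -m jog '[[0, 0, 0, 0, 0, -0.1194], [0, 0, 0, 0, 0, -0.1194], [0, 0, 0, 0, 0, -0.1194], [0, 0, 0, 0, 0, -0.1194], [0, 0, 0, 0, 0, -0.1194]]'
python3 -m jog '[[0, 0, 0, 0, 0, -0.1194], [0, 0, 0, 0, 0, -0.1194], [0, 0, 0, 0, 0, -0.1194], [0, 0, 0, 0, 0, -0.1194], [0, 0, 0, 0, 0, -0.1194]]'
python3 -m jog '[[0, 0, 0, 0, 0, -0.1194], [0, 0, 0, 0, 0, -0.1194], [0, 0, 0, 0, 0, -0.1194], [0, 0, 0, 0, 0, -0.1194], [0, 0, 0, 0, 0, -0.1194]]'
python3 -m jog '[[0, 0, 0, 0, 0, -0.1194], [0, 0, 0, 0, 0, -0.1194], [0, 0, 0, 0, 0, -0.1194], [0, 0, 0, 0, 0, -0.1194], [0, 0, 0, 0, 0, -0.1194]]'
python3 -m jog '[[0, 0, 0, 0, 0, -0.1194], [0, 0, 0, 0, 0, -0.1194], [0, 0, 0, 0, 0, -0.1194], [0, 0, 0, 0, 0, -0.1194], [0, 0, 0, 0, 0, -0.1194]]'
python3 -c "
from h import *
delta(528,-100,215,1.9)
from workcell import eyes
i=eyes.get_image('wrist');C=cloud(i)
import pickle;pickle.dump(i,open('w1.pkl','wb'))
cv2.imwrite('pics/w1.png',np.ascontiguousarray(i['img'][:,:,::-1]))
print(-i['R'].T@i['t'],i['R'][2])
"
```

```text
t: 0.52
ee_pos: [311.4, -425.2, 222.3]
orientation: [-3.098, -0.518, 0.0]
ft_force: [0.3, -0.7, 0.6]
width: 87.8
grasp_force: 0.0
t: 0.93
ee_pos: [419.0, -261.2, 222.6]
orientation: [-3.098, -0.519, 0.0]
ft_force: [0.7, 0.3, -0.5]
width: 87.8
grasp_force: 0.0
t: 1.35
ee_pos: [526.5, -97.1, 222.5]
orientation: [-3.098, -0.519, 0.001]
ft_force: [0.5, -0.6, -0.6]
width: 87.4
grasp_force: 0.0
t: 1.77
ee_pos: [525.8, -98.7, 222.3]
orientation: [-2.784, -1.455, 0.001]
ft_force: [-0.1, 0.3, -0.7]
width: 87.7
grasp_force: 0.0
t: 2.18
ee_pos: [525.7, -99.0, 222.3]
orientation: [-2.202, -2.24, 0.001]
ft_force: [-0.4, -0.3, 0.2]
width: 87.8
grasp_force: 0.0
t: 2.6
ee_pos: [525.7, -99.0, 222.3]
orientation: [-1.406, -2.808, 0.0]
ft_force: [-0.2, 1.1, -0.4]
width: 87.5
grasp_force: 0.0
t: 3.02
ee_pos: [525.7, -99.0, 222.3]
orientation: [-0.475, -3.105, -0.0]
ft_force: [0.4, 0.2, -0.1]
width: 87.6
grasp_force: 0.0
t: 3.43
ee_pos: [525.7, -99.0, 222.3]
orientation: [0.503, -3.1, -0.0]
ft_force: [0.0, 0.1, -0.2]
width: 88.2
grasp_force: 0.0
pos [525.7 -99.  222.3] yawY 1.892 q1,q6 [-0.208 -2.101] zaxis [-7.e-04  2.e-04 -1.e+00] w 88.2 t 3.43
tool delta [-1.9 -1.7  7.3] rz -0.008
[ 449.14328318 -123.53361093  384.48991417] [ 0.27250818  0.0927668  -0.95767093]
```

View pics/w1.png

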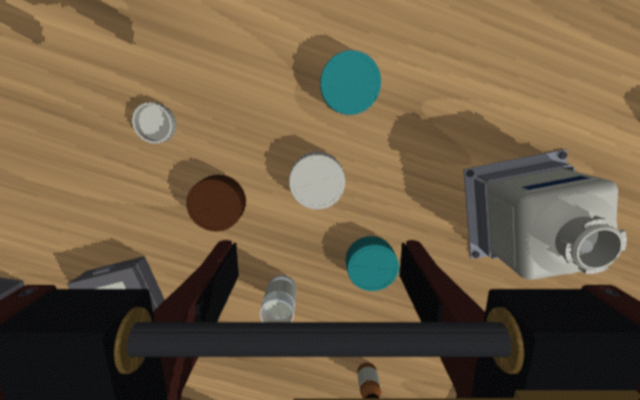

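The wrist view shows the white cap at (317,182) and the tub's neck at (597,245). The lookalikes sit clear of the fingers' path.

```bash
python3 - <<'E'
import pickle
from h import *
i=pickle.load(open('w1.pkl','rb'));C=cloud(i)
for n,(u,v,r,a,b) in dict(cap=(317,182,42,24,33),rim=(597,245,38,117,135),holder=(540,215,95,2,14)).items():
    Q=C[max(v-r,0):v+r,u-r:min(u+r,640)].reshape(-1,3);T=Q[(Q[:,2]>a)&(Q[:,2]<b)]
    X=np.ascontiguousarray(T[:,:2],dtype='f4');c,rr=cv2.minEnclosingCircle(X);m=cv2.minAreaRect(X)
    print(n,len(T),np.round(c,1),round(rr,1),np.round(m[0],1),np.round(m[1],1),round(m[2],1),'z',np.median(T[:,2]))
delta(528,-100.3,6)
E
```

```text
cap 2406 [526.8 -99.2] 31.3 [526.7 -99.1] [61.3 61.1] 42.2 z 28.294536318869024
rim 1699 [484.5 140.9] 26.6 [484.3 140.7] [48.2 47.3] 79.0 z 123.18666850095336
holder 2985 [482.7 185.2] 176.0 [483.4 183.6] [249.5 253.4] 23.6 z 3.4696612092736654
pos [525.7 -99.  222.4] yawY 1.9 q1,q6 [-0.208 -2.108] zaxis [-6.e-04  1.e-04 -1.e+00] w 88.2 t 3.48
tool delta [ -1.9  -2.  216.4] rz None
```

Converted, 36 mm is 0.09, -1.7 mm is -0.0043.

```bash

python3 -m jog '[[-0.0043, -0.0045, 0.09, 0, 0, 0], [0, 0, 0.09, 0, 0, 0], [0, 0, 0.09, 0, 0, 0], [0, 0, 0.09, 0, 0, 0], [0, 0, 0.09, 0, 0, 0]]'
python3 -m jog '[[0, 0, 0.03, 0, 0, 0], [0, 0, 0.03, 0, 0, 0], [0, 0, 0.02, 0, 0, 0], [0, 0, 0.0125, 0, 0, 0], [0, 0, 0, 0, 0, 0]]'
python3 -c "
from h import *
delta(527.7,-100.2,5,1.9)"
```

```text
t: 3.9
ee_pos: [528.0, -100.2, 41.2]
orientation: [-0.488, 3.103, -0.0]
ft_force: [-0.1, -0.2, -0.2]
width: 87.7
grasp_force: 0.0
t: 4.32
ee_pos: [528.7, -100.3, 6.0]
orientation: [-0.492, 3.102, -0.0]
ft_force: [-0.5, 0.5, 0.9]
width: 88.1
grasp_force: 0.0
pos [ 528.7 -100.3    6. ] yawY 1.886 q1,q6 [-0.21  -2.095] zaxis [ 8.e-04 -1.e-04 -1.e+00] w 88.1 t 4.32
tool delta [0.9 0.4 1. ] rz -0.014
```

Converted, 1 mm is 0.0025, 0.9 mm is 0.0023.

```bash

python3 -m jog '[[0.0023, 0, 0.0025, 0, 0, 0], [0, 0, 0, 0, 0, 0], [0, 0, 0, 0, 0, 0], [0, 0, 0, 0, 0, 0], [0, 0, 0, 0, 0, 0]]' 40
python3 -m jog '[[0, 0, 0, 0, 0, 0], [0, 0, 0, 0, 0, 0], [0, 0, 0, 0, 0, 0], [0, 0, 0, 0, 0, 0], [0, 0, 0, 0, 0, 0]]'
python3 -m jog '[[0, 0, -0.015, 0, 0, 0], [0, 0, -0.03, 0, 0, 0], [0, 0, -0.09, 0, 0, 0], [0, 0, -0.09, 0, 0, 0], [0, 0, -0.09, 0, 0, 0]]'
python3 -m jog '[[0, 0, -0.09, 0, 0, 0], [0, 0, -0.075, 0, 0, 0], [0, 0, 0, 0, 0, 0]]'
python3 -c "
from h import *
from workcell import eyes
delta(485.4,139.7,180,2.35)
i=eyes.get_image('wrist');C=cloud(i)
cv2.imwrite('pics/w2.png',np.ascontiguousarray(i['img'][:,:,::-1]))
i=eyes.get_image('side')
cv2.imwrite('pics/s2.png',cv2.resize(np.ascontiguousarray(i['img'][100:300,240:500,::-1]),None,fx=3,fy=3))
"
```

```text
t: 4.73
ee_pos: [527.7, -100.6, 5.4]
orientation: [-0.493, 3.102, -0.001]
ft_force: [-1.1, 0.0, 4.4]
width: 61.5
grasp_force: 30.0
t: 5.15
ee_pos: [527.7, -100.6, 5.3]
orientation: [-0.493, 3.102, -0.001]
ft_force: [-0.6, 0.1, 5.7]
width: 62.1
grasp_force: 30.0
t: 5.57
ee_pos: [526.6, -100.4, 132.5]
orientation: [0.493, -3.102, -0.001]
ft_force: [2.0, 0.6, -1.5]
width: 61.8
grasp_force: 30.0
t: 5.82
ee_pos: [530.7, -101.2, 203.8]
orientation: [-0.492, 3.093, -0.006]
ft_force: [1.3, 0.2, -0.3]
width: 61.6
grasp_force: 30.0
pos [ 530.7 -101.2  203.8] yawY 1.886 q1,q6 [-0.21  -2.097] zaxis [ 0.0108 -0.0023 -0.9999] w 61.6 t 5.82
tool delta [-31.4 243.2  22.7] rz -0.464
```

View pics/s2.png

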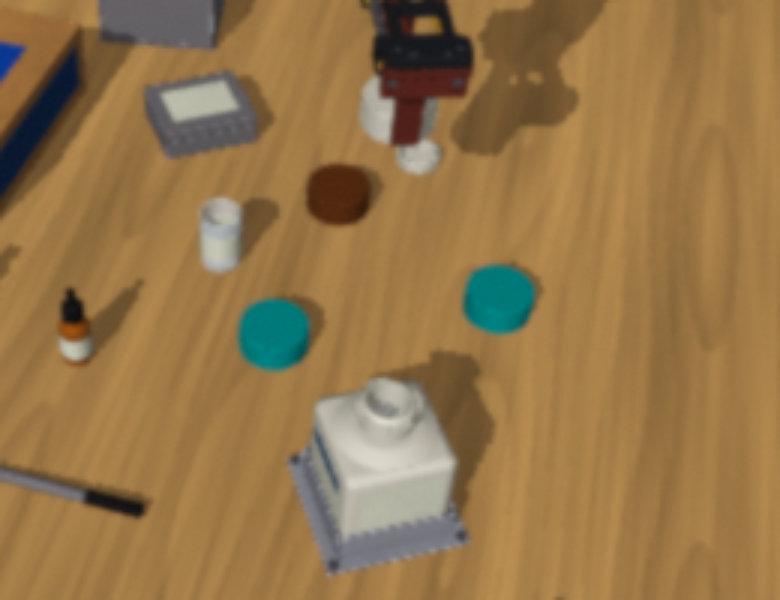

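The side picture shows the cap held between the fingers at crop (385,110). The bench is undisturbed, and the tub's neck is at crop (388,400).

Converted, 36 mm is 0.09, 34 mm is 0.085.

```bash

python3 -m jog '[[-0.0075, 0.055, 0, 0, 0, 0], [-0.01, 0.085, 0, 0, 0, 0], [-0.01, 0.09, 0, 0, 0, 0], [-0.01, 0.09, 0, 0, 0, 0], [-0.01, 0.09, 0, 0, 0, 0]]'
python3 -m jog '[[-0.01, 0.09, 0, 0, 0, 0], [-0.01, 0.07, 0, 0, 0, 0], [-0.01, 0.0375, 0.025, 0, 0, 0], [0, 0, 0.025, 0, 0, 0], [0, 0, 0, 0, 0, 0]]'
python3 -m jog '[[0, 0, 0, 0, 0, -0.1146], [0, 0, 0, 0, 0, -0.1146], [0, 0, 0, 0, 0, -0.1146], [0, 0, 0, 0, 0, -0.1146], [0, 0, 0, 0, 0, -0.1146]]'
python3 -m jog '[[0, 0, 0, 0, 0, 0], [0, 0, 0, 0, 0, 0], [0, 0, 0, 0, 0, 0]]'
python3 - <<'E'
from h import *
from workcell import eyes
import pickle
delta(485.4,139.7,180,2.48)
d={n:eyes.get_image(n) for n in('scene','side')}
pickle.dump(d,open('d3.pkl','wb'))
a=[]
for n,i in d.items():
    p=i['R']@[485,140,165]+i['t'];u=int(p[0]/p[2]*i['fx']+i['cx']);v=int(p[1]/p[2]*i['fy']+i['cy']);print(n,u-50,v-60)
    a.append(cv2.resize(i['img'][v-60:v+60,u-50:u+50],None,fx=4,fy=4,interpolation=2))
cv2.imwrite('pics/d3.png',np.ascontiguousarray(np.hstack(a)[:,:,::-1]))
E
```

```text
t: 6.33
ee_pos: [492.6, 62.4, 195.1]
orientation: [0.491, -3.1, -0.0]
ft_force: [1.7, 0.9, -0.8]
width: 61.8
grasp_force: 30.0
t: 6.75
ee_pos: [479.0, 140.1, 173.7]
orientation: [0.496, -3.096, 0.001]
ft_force: [-0.5, -0.6, -0.9]
width: 61.7
grasp_force: 30.0
t: 7.17
ee_pos: [480.9, 138.5, 175.9]
orientation: [1.393, -2.813, -0.0]
ft_force: [-0.1, -1.0, -0.5]
width: 61.4
grasp_force: 30.0
t: 7.42
ee_pos: [481.2, 139.3, 176.3]
orientation: [1.381, -2.821, -0.0]
ft_force: [-0.7, -0.1, -0.5]
width: 61.7
grasp_force: 30.0
pos [481.2 139.3 176.3] yawY 2.481 q1,q6 [ 0.258 -2.223] zaxis [-1.e-03 -3.e-04 -1.e+00] w 61.7 t 7.42
tool delta [-2.9 -3.  -3.7] rz 0.001
scene 262 81
side 320 161
```

View pics/d3.png

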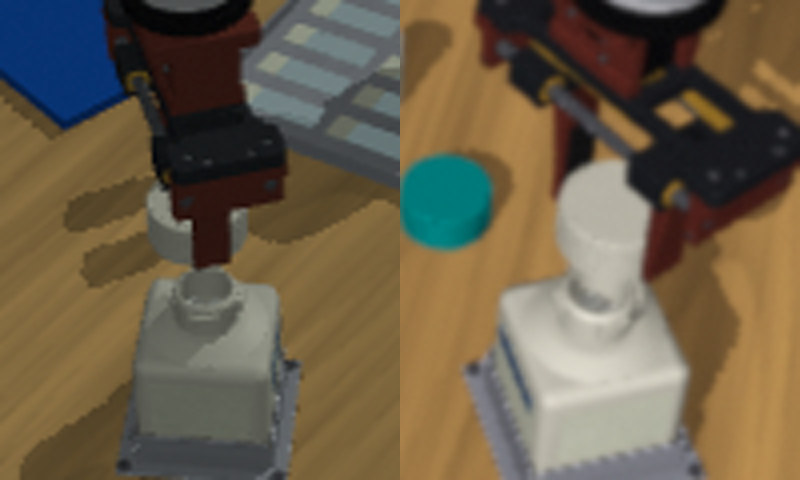

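The scene half shows the cap at crop (197,220), upright, above the neck mouth at (205,285). The side half shows the cap at (605,215) above the mouth at (600,290). Next I measure the cap-to-neck offset within each camera.

```bash
cat > off.py <<'E'
import pickle
from h import *
from scipy.optimize import least_squares
d=pickle.load(open('d3.pkl','rb'));o0=pickle.load(open('ims.pkl','rb'))
def fit(T,r,c0):
    f=lambda p:np.hypot(T[:,0]-p[0],T[:,1]-p[1])-r
    s=least_squares(f,c0,loss='soft_l1',f_scale=.7);return s.x.round(2),len(T),np.median(abs(f(s.x))).round(2)
for n in d:
    i=d[n];C=cloud(i);m=i['img'].astype(int);w=(m.min(-1)>.75*m.max(-1))&(m.max(-1)>60)
    near=np.hypot(C[...,0]-483,C[...,1]-139)<45
    T=C[w&near&(C[...,2]>175)&(C[...,2]<192)];print(n,'cap side',fit(T,31,[483,139]))
    Z=C[w&near&(C[...,2]>195)&(C[...,2]<206)];print('  top z',np.median(Z[:,2]) if len(Z) else None,len(Z))
    C0=cloud(o0[n]);nr=np.hypot(C0[...,0]-485,C0[...,1]-139)<24
    T=C0[nr&(C0[...,2]>106)&(C0[...,2]<115.5)];print('  neck',fit(T,21,[485,139]))
E
python3 off.py
```

```text
scene cap side (array([482.42, 139.74]), 78, np.float64(0.62))
  top z 198.9057670565086 88
  neck (array([487.06, 138.37]), 76, np.float64(1.72))
side cap side (array([481.26, 138.8 ]), 125, np.float64(0.85))
  top z 198.8770769979845 389
  neck (array([483.31, 142.21]), 96, np.float64(2.33))
```

```bash
python3 -c "
from h import *
delta(485.1,139.5,140)"
```

```text
pos [481.3 139.7 176.5] yawY 2.483 q1,q6 [ 0.259 -2.224] zaxis [-5.e-04 -1.e-04 -1.e+00] w 61.8 t 7.52
tool delta [-2.2 -3.1 36.5] rz None
```

Converted, 18 mm is 0.045, 6 mm is 0.015.

```bash

python3 -m jog '[[-0.0055, -0.0078, 0, 0, 0, 0], [0, 0, 0.045, 0, 0, 0], [0, 0, 0.045, 0, 0, 0], [0, 0, 0.015, 0, 0, 0], [0, 0, 0, 0, 0, 0]]'
python3 -m jog '[[0, 0, 0.005, 0, 0, 0], [0, 0, 0.005, 0, 0, 0], [0, 0, 0.005, 0, 0, 0], [0, 0, 0, 0, 0, 0]]'
python3 -c "
from h import *
delta(485.1,139.5,128)"
```

```text
t: 7.93
ee_pos: [484.3, 139.7, 133.3]
orientation: [1.386, -2.816, -0.001]
ft_force: [-0.3, 0.1, -0.8]
width: 61.6
grasp_force: 30.0
t: 8.27
ee_pos: [485.4, 140.0, 128.9]
orientation: [-1.388, 2.818, -0.0]
ft_force: [0.0, -0.6, -0.5]
width: 61.6
grasp_force: 30.0
pos [485.4 140.  128.9] yawY 2.486 q1,q6 [ 0.257 -2.229] zaxis [ 6.e-04  2.e-04 -1.e+00] w 61.6 t 8.27
tool delta [ 0.6 -0.1  0.9] rz None
```

Converted, 1 mm is 0.0025.

```bash

python3 -m jog '[[0, 0, 0.0025, 0, 0, 0], [0, 0, 0.0025, 0, 0, 0], [0, 0, 0, 0, 0, 0]]'
python3 -m jog '[[0, 0, 0.0025, 0, 0, 0], [0, 0, 0.0013, 0, 0, 0], [0, 0, 0, 0, 0, 0]]'
python3 -c "
from workcell import status
o=status.get_obs();print(o['moment'])"
```

```text
t: 8.52
ee_pos: [485.2, 140.0, 126.7]
orientation: [-1.388, 2.818, -0.0]
ft_force: [-0.8, -0.2, -1.9]
width: 61.9
grasp_force: 30.0
t: 8.77
ee_pos: [485.4, 140.0, 125.4]
orientation: [-1.388, 2.818, -0.0]
ft_force: [-1.7, -0.2, 5.1]
width: 61.6
grasp_force: 30.0
[ 0.05873228  0.14490459 -0.00156586]
```

Converted, 1 mm is 0.0025, 0.5 mm is 0.0013.

```bash

python3 -m jog '[[0, 0, 0.0025, 0, 0, 0], [0, 0, 0.0025, 0, 0, 0], [0, 0, 0.0013, 0, 0, 0], [0, 0, 0, 0, 0, 0]]'
python3 -m jog '[[0, 0, 0.001, 0, 0, 0], [0, 0, 0, 0, 0, 0]]'
python3 -c "
from workcell import status
o=status.get_obs();print(o['moment'])"
```

```text
t: 9.1
ee_pos: [485.4, 140.0, 123.1]
orientation: [-1.388, 2.818, -0.0]
ft_force: [-1.2, -0.8, 9.9]
width: 61.9
grasp_force: 30.0
t: 9.27
ee_pos: [485.4, 140.0, 122.8]
orientation: [-1.388, 2.818, -0.0]
ft_force: [-2.7, 0.0, 10.1]
width: 61.7
grasp_force: 30.0
[0.05821187 0.39383706 0.0132467 ]
```

Converted, 0.08 rad is 0.0764.

```bash
cat > m.sh <<'E'
python3 -c "
from workcell import status
o=status.get_obs();print('   M',o['moment'].round(3),'F',o['ft_force'].round(1),'q6',o['qpos'][5].round(3),'z',o['ee_pos'][2].round(1))"
E
python3 -m jog '[[0, 0, 0, 0, 0, 0.0764], [0, 0, 0, 0, 0, 0.0764], [0, 0, 0, 0, 0, 0.0764]]' >/dev/null; sh m.sh
python3 -m jog '[[0, 0, 0, 0, 0, 0.0764], [0, 0, 0, 0, 0, 0.0764], [0, 0, 0, 0, 0, 0.0764]]' >/dev/null; sh m.sh
python3 -m jog '[[0, 0, 0, 0, 0, 0.0764], [0, 0, 0, 0, 0, 0.0764], [0, 0, 0, 0, 0, 0.0764]]' >/dev/null; sh m.sh
```

```text
M [ 0.004  0.457 -0.027] F [-4.   0.3  9.8] q6 -1.985 z 122.9
   M [ 0.044 -0.045  0.133] F [-0.9  0.3  7.2] q6 -1.745 z 123.0
   M [ 0.004 -0.164  0.077] F [-0.7 -0.4  6.6] q6 -1.505 z 123.0
```

Converted, 1 mm is 0.0025, 0.7 mm is 0.0018, 0.04 rad is 0.0382.

```bash

python3 -m jog '[[0, 0, 0.0025, 0, 0, 0], [0, 0, 0.0018, 0, 0, 0.0382], [0, 0, 0, 0, 0, 0.0382]]' >/dev/null; sh m.sh
python3 -m jog '[[0, 0, 0, 0, 0, 0.0764], [0, 0, 0, 0, 0, 0.0764], [0, 0, 0, 0, 0, 0.0764]]' >/dev/null; sh m.sh
```

```text
M [-0.322  0.366  0.218] F [-3.2 -1.3 19. ] q6 -1.427 z 122.5
   M [-0.236 -0.238  0.134] F [ 1.1 -1.   8.1] q6 -1.185 z 122.0
```

Converted, 0.08 rad is 0.0764.

```bash

python3 -m jog '[[0, 0, 0, 0, 0, 0.0764], [0, 0, 0, 0, 0, 0.0764]]' >/dev/null; sh m.sh
python3 -m jog '[[0, 0, 0, 0, 0, 0.0764], [0, 0, 0, 0, 0, 0.0764]]' >/dev/null; sh m.sh
python3 -m jog '[[0, 0, 0.0013, 0, 0, 0], [0, 0, 0, 0, 0, 0]]' >/dev/null; sh m.sh
```

```text
M [ 0.067 -0.13  -0.001] F [ 0.4  0.2 -0.6] q6 -1.025 z 120.7
   M [ 0.001 -0.098 -0.027] F [ 0.4  0.3 -1.1] q6 -0.865 z 120.4
   M [ 0.053 -0.021  0.006] F [-0.9  0.9  2.8] q6 -0.871 z 120.0
```

Converted, 1 mm is 0.0025.

```bash

python3 -m jog '[[0, 0, 0.0025, 0, 0, 0], [0, 0, 0.0025, 0, 0, 0], [0, 0, 0, 0, 0, 0]]' >/dev/null; sh m.sh
python3 -m jog '[[0, 0, 0.0025, 0, 0, 0], [0, 0, 0.0013, 0, 0, 0], [0, 0, 0, 0, 0, 0]]' >/dev/null; sh m.sh
```

```text
M [ 0.032  0.106 -0.035] F [-1.8 -0.5  4.6] q6 -0.87 z 118.1
   M [0.039 0.123 0.018] F [-1.1 -0.3  6.8] q6 -0.869 z 116.8
```

Converted, 1 mm is 0.0025.

```bash

python3 -m jog '[[0, 0, 0.0025, 0, 0, 0], [0, 0, 0.0025, 0, 0, 0], [0, 0, 0, 0, 0, 0]]' >/dev/null; sh m.sh
python3 -m jog '[[0, 0, 0.0025, 0, 0, 0], [0, 0, 0, 0, 0, 0]]' >/dev/null; sh m.sh
```

```text
M [-0.005  0.233 -0.   ] F [-2.8 -1.1  8.8] q6 -0.87 z 114.9
   M [-0.032  0.305  0.052] F [-2.3 -1.1 10.2] q6 -0.87 z 114.1
```

Converted, 1 mm is 0.0025.

```bash

python3 -m jog '[[0, 0, 0.0025, 0, 0, 0], [0, 0, 0, 0, 0, 0]]' >/dev/null; sh m.sh
python3 -m jog '[[0, 0, 0, 0, 0, 0.0573], [0, 0, 0, 0, 0, 0.0573]]' >/dev/null; sh m.sh
python3 -m jog '[[0, 0, 0, 0, 0, 0.0573], [0, 0, 0, 0, 0, 0.0573]]' >/dev/null; sh m.sh
```

```text
M [-0.07   0.436  0.03 ] F [-4.3 -0.3 12.8] q6 -0.87 z 113.2
   M [-0.049  0.147  0.094] F [-2.  -0.7 12.5] q6 -0.747 z 113.5
   M [0.006 0.028 0.068] F [-1.1 -0.1 11.1] q6 -0.627 z 113.6
```

Converted, 0.5 mm is 0.0013, 0.05 rad is 0.0477.

```bash

python3 -m jog '[[0, 0, 0.0013, 0, 0, 0.0477], [0, 0, 0, 0, 0, 0.0477]]' >/dev/null; sh m.sh
python3 -m jog '[[0, 0, 0, 0, 0, 0.0477], [0, 0, 0, 0, 0, 0.0477]]' >/dev/null; sh m.sh
python3 -m jog '[[0, 0, 0, 0, 0, 0.0477], [0, 0, 0, 0, 0, 0.0477]]' >/dev/null; sh m.sh
```

```text
M [-0.044  0.007  0.129] F [-0.5 -1.  12.5] q6 -0.527 z 113.2
   M [-0.031 -0.042  0.164] F [-1.1  0.2 12.4] q6 -0.427 z 113.3
   M [-0.025 -0.072  0.077] F [-0.8 -0.2 11.5] q6 -0.327 z 113.3
```

Converted, 0.3 mm is 0.0008, 0.05 rad is 0.0477.

```bash

python3 -m jog '[[0, 0, 0.0008, 0, 0, 0.0477], [0, 0, 0, 0, 0, 0.0477]]' >/dev/null; sh m.sh
python3 -m jog '[[0, 0, 0, 0, 0, 0.0477], [0, 0, 0, 0, 0, 0.0477]]' >/dev/null; sh m.sh
```

```text
M [-0.032 -0.028  0.123] F [-0.7 -0.3 13.1] q6 -0.227 z 113.1
   M [-0.255  0.357  0.331] F [-2.2 -2.1 14.3] q6 -0.127 z 113.0
```

Converted, 0.02 rad is 0.0191.

```bash

python3 -m jog '[[0, 0, 0, 0, 0, 0.0191], [0, 0, 0, 0, 0, 0]]' >/dev/null; sh m.sh;sh m.sh
```

```text
M [-0.137  0.242  0.356] F [-2.6 -0.8 14.1] q6 -0.109 z 113.0
   M [-0.137  0.242  0.356] F [-2.6 -0.8 14.1] q6 -0.109 z 113.0
```

Converted, 0.03 rad is 0.0286.

```bash

python3 -m jog '[[0, 0, 0, 0, 0, 0.0286], [0, 0, 0, 0, 0, 0]]' >/dev/null; sh m.sh
```

```text
M [-0.116  0.386  0.609] F [-3.4 -1.  13.5] q6 -0.079 z 112.9
```

Converted, -1.5 mm is -0.0038, -0.05 rad is -0.0477.

```bash

python3 -m jog '[[0, 0, 0, 0, 0, -0.0477], [0, 0, -0.0038, 0, 0, 0], [0, 0, -0.0038, 0, 0, 0], [0, 0, 0, 0, 0, 0]]' >/dev/null; sh m.sh
python3 -m jog '[[0, 0, -0.003, 0, 0, 0], [0, 0, -0.0025, 0, 0, 0], [0, 0, 0, 0, 0, 0]]' >/dev/null; sh m.sh
python3 -m jog '[[0, 0, -0.002, 0, 0, 0], [0, 0, 0, 0, 0, 0]]' >/dev/null; sh m.sh
```

```text
M [-0.02   0.041  0.074] F [-1.6 -0.3  8.8] q6 -0.13 z 115.6
   M [ 0.016 -0.101 -0.01 ] F [-0.2 -0.3  5.2] q6 -0.129 z 117.5
   M [ 0.14  -0.353 -0.018] F [-0.4  1.2  3.5] q6 -0.129 z 118.1
```

Converted, -0.7 mm is -0.0018.

```bash

python3 -m jog '[[0, 0, -0.0018, 0, 0, 0], [0, 0, 0, 0, 0, 0]]' >/dev/null; sh m.sh
python3 -m jog '[[0, 0, -0.0013, 0, 0, 0], [0, 0, 0, 0, 0, 0]]' >/dev/null; sh m.sh
```

```text
M [ 0.221 -0.515 -0.006] F [1.9 1.5 1.8] q6 -0.129 z 118.6
   M [ 0.396 -0.988  0.048] F [ 3.6  2.2 -3.2] q6 -0.129 z 118.7
```

The cap resists a light pull, so it is locked. Letting go.

Converted, 0.6 mm is 0.0015.

```bash

python3 -m jog '[[0, 0, 0.0015, 0, 0, 0], [0, 0, 0, 0, 0, 0]]' >/dev/null; sh m.sh
python3 -m jog '[[0, 0, 0, 0, 0, 0], [0, 0, 0, 0, 0, 0], [0, 0, 0, 0, 0, 0], [0, 0, 0, 0, 0, 0], [0, 0, 0, 0, 0, 0]]' 88
python3 -m jog '[[0, 0, -0.025, 0, 0, 0], [0, 0, -0.05, 0, 0, 0], [0, 0, -0.1, 0, 0, 0], [0, 0, -0.1, 0, 0, 0], [0, 0, -0.05, 0, 0, 0]]' 
python3 -m jog '[[0, -0.075, 0, 0, 0, 0], [0, -0.1, 0, 0, 0, 0], [0, -0.1, 0, 0, 0, 0], [0, -0.05, 0, 0, 0, 0], [0, 0, 0, 0, 0, 0]]' 
sh m.sh
python3 - <<'E'
from h import *
from workcell import eyes
a=[]
for n in('scene','side'):
    i=eyes.get_image(n);C=cloud(i);m=np.hypot(C[...,0]-485,C[...,1]-139.5)
    T=C[(m<26)&(C[...,2]>130)&(C[...,2]<155)];A=np.c_[T[:,:2]-[485,139.5],np.ones(len(T))]
    print(n,len(T),'top z',np.median(T[:,2]),'slopes',np.linalg.lstsq(A,T[:,2],rcond=None)[0].round(3))
    B=np.ascontiguousarray(C[(m<45)&(C[...,2]>137)&(C[...,2]<148)][:,:2],dtype='f4');print(cv2.minEnclosingCircle(B))
    u,v=(314,160) if n=='scene' else(367,235)
    a.append(cv2.resize(i['img'][v-60:v+60,u-50:u+50],None,fx=4,fy=4,interpolation=2))
cv2.imwrite('pics/f.png',np.ascontiguousarray(np.hstack(a)[:,:,::-1]))
E
```

```text
M [ 0.361 -0.796  0.032] F [1.9 1.9 3.1] q6 -0.129 z 118.6
t: 15.27
ee_pos: [484.7, 139.8, 118.1]
orientation: [-1.754, -2.606, 0.001]
ft_force: [0.3, -0.0, 0.4]
width: 87.3
grasp_force: 0.0
t: 15.68
ee_pos: [486.7, 140.4, 253.3]
orientation: [1.752, 2.604, 0.006]
ft_force: [1.7, 1.1, 0.2]
width: 87.9
grasp_force: 0.0
t: 16.1
ee_pos: [360.4, 89.7, 248.4]
orientation: [-1.754, -2.605, 0.003]
ft_force: [0.4, -0.1, -0.1]
width: 87.9
grasp_force: 0.0
   M [-0.04  -0.093  0.023] F [ 0.4 -0.1 -0.1] q6 -0.174 z 248.4
scene 222 top z 141.4549719579923 slopes [1.00000e-03 1.80000e-02 1.41582e+02]
((486.5241394042969, 139.78021240234375), 32.540409088134766)
side 335 top z 140.9168699970098 slopes [ 2.00000e-03 -4.00000e-03  1.41014e+02]
((485.3931884765625, 139.87432861328125), 32.00995635986328)
```

View pics/f.png

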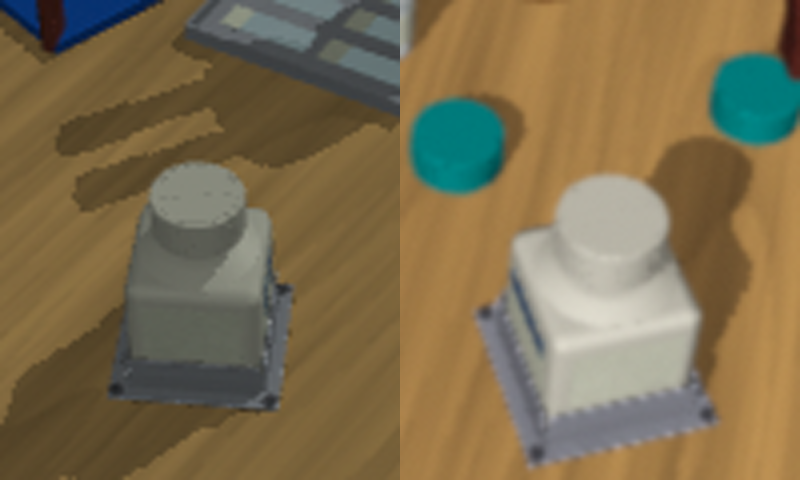

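The cap sits level on the tub at crop (197,200) and (612,222). Its top is at z 141, which is the locked height, and the hand is clear.

```bash
python3 -c "
from workcell import ticket
print(ticket.close_job())"
```

```text
the job is handed in; nothing more can be done
None
```

The cap is back on the tub and locked against its stops: it resisted a light pull and sits level at the locked height. I let go, cleared the hand and handed the job in at about 16 s, disturbing nothing else that I could see.

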